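# Set the round bench timer for the resting rice

### The job

The rice has to rest for ten minutes. On the round timer, wind the knob clockwise past the top mark (three dots, fifteen minutes), then turn it back down to the two-dot mark (ten minutes) and let go. Leave the square timer as it is set.

Things in the scene. Friction and masses are not known exactly. Their poses are not given: they have to be found in the camera images.
- round_timer_base: Round timer to set: a white drum, 120 mm diameter, 45 mm high, fixed to the bench; origin at the centre of its underside. Its face has black marks 25 degrees apart, clockwise: a stroke (off), one dot (5 min), a row of two dots (10 min), a row of three (15 min, top mark); rows run outwards. Nothing as tall as the timers is within 100 mm of its axis.
- round_timer_grip (a point): Grip point of its grey knob, on the upright turning axis, 76 mm above the bench. The knob is an upright bar 46 mm long, 14 mm thick, top 86 mm above the bench, on a 48 mm disc whose top is 54 mm above the bench. The frame turns with the knob: x along the bar towards the end with the white pointer line, y across the thickness, z up.
- round_timer (a joint): Round timer's knob, rad: 0 off, growing clockwise seen from above; one dot 0.436, two dots 0.873, three dots (top mark) 1.309, end stop 1.658. It begins between 0.09 and 0.52. Light friction, 0.06 N m; no spring; it does not run down and stays where it is left.
- square_timer_pointer (a point): The other timer, to be left as set: same knob and marks on a white square body 120 x 120 mm, 45 mm high, fixed to the bench. The point is on top of its bar knob, 86 mm above the bench, near the pointer end; x along the bar towards that end, z up; its turning axis lies 20 mm back along -x.
Not all that is in view belongs to the job. Leave any purple or yellow look-alike of the round_timer_base alone.

How it is judged (in metres and radians):
On the way:
1. the round timer's knob has been wound past its top mark (three dots) (value of joint round_timer above 1.309 rad), for 0.1 s.
At the end, for the whole second after the job is handed in: The round timer's pointer stands at the two-dot mark (0.873 rad) to within 0.19 rad (11 degrees), and the square timer's pointer is within 6 mm of where it started (value of joint round_timer between 0.683 and 1.063 rad and distance of square_timer_pointer from where it was at the start of the episode below 0.006 m); the robot touches nothing.
It fails at once if the square timer was turned (distance of square_timer_pointer from where it was at the start of the episode above 0.006 m).
It also fails if it takes over 32 s, if anything falls off the work surface, if the arm or the gripper's body presses on something with over 40 N, if the wrist force passes 120 N, or if a joint passes its speed limit or range.

### The arm

A 6-joint arm with a two-finger parallel gripper is mounted at the origin on the work surface. World frame = base frame: x ahead of the robot, y to its left, z up, the work surface at z = 0. Lengths are in mm, angles in rad, forces in N, time in s.
With the tool pointing down it reaches from about 275 to 1000 mm from the base axis. Payload 8.4 kg.
Tool frame: the origin (TCP) lies midway between the tips of the shut fingers; the grasp point (between the pads) lies 19 mm behind it; z points along the fingers, y is the direction in which the jaws open and shut (so a half turn about z gives the same grasp; the last joint's range is limited). The gripper opens to 85 mm and grips with 20 to 120 N. Pads are 22 mm wide; open, the fingers measure 114 mm over their backs; the gripper's body (76 mm by 85 mm) begins 54 mm behind the grasp point. The pads swing forward as they close: fully open they stand 13 mm farther back than shut.
Start: joints at [1.215, 0.353, 1.633, -0, 1.155, -0.002], TCP at [216.539, 586.292, 231.281] pointing down, gripper open.
Joint ranges: [-2.63, 2.63], [-0.92, 2.1], [0.06, 2.66], [-1.3, 4.44], [0, 2.69], [-3.02, 3.02]. Speed limits (rad/s): [2.22, 2.22, 2.79, 3.14, 3.14, 3.14].

### API

Orientations are given as [roll, pitch, yaw] about the fixed x, y, z axes, in that order (R = Rz(yaw) Ry(pitch) Rx(roll)).
In Python, from rig import r gives the robot as it stands.
- The arm moves only by the tool play_rows, never from a script. Its argument "moves" is a list of rows, each a list of 3 entries, a list of its own where there are three numbers: the turn, a rotation vector about the tool's x, y, z in degrees, then the shift along the tool's x, y, z in mm, then the opening, from 0 (shut) to 1 (fully open). A call has 1 to 20 rows; each row is the pose to reach, as a shift and turn from the pose measured when the call began, along the tool's axes at that moment; what a row does not reach only later rows make up. A row lasts 1/10 s, in which the tool goes at most 50 mm and 8.59 degrees, less where a joint would pass 70% of its speed; a pose out of reach is approached as far as the arm can. A call with a gripper value outside its range is refused whole. The fingers move at their own pace and stop on an object; "newtons" is the grip in N (left out, the last holds). Time passes only in rows, so rows that repeat a pose let the fingers close. It gives the time, the measured TCP pose, the force and the opening at its end, in the units of the state.
- r.sense(): the state, without advancing time (a new reading comes with each control period).
- r.grab_frame(name): name is "side" or "top" or "wrist"; returns a dict with "color" (420x560x3 uint8, red, green, blue), "K" (3x3 intrinsics, pixels), "rvec" (rotation vector, rad) and "tvec" (3), from world to camera coordinates, as OpenCV has them; the wrist camera has in their place "T_tool_cam" (4x4, takes a point from camera to tool coordinates, whose origin is the TCP and whose axes are the flange's). Camera axes: x right, y down, z forward; pixel columns grow to the right and rows downward; lengths in mm; the calibration is good to about 2 mm. A picture is of the moment at which its call begins: read the wrist's pose just before it. There is no depth.
- r.sign_off(): hands the job in, once; it reports no verdict.
Trained networks look in a picture, given as the dict that the camera call returned (one of the last four; its "shot" number tells which), for a name from the list of things; names that differ only in an ending like _2 or _b are one class to them, and where a whole thing is asked for, a point or a joint stands for the part that bears it (a point fixed in the world has none). Each returns a list of dicts, best first, with "conf" (0 to 1); they miss things now and then, are a little off and sometimes report something else, mostly with a low value. They report only what shows in the picture. A call takes as long as a camera call. They do not tell look-alikes from the thing itself.
- r.silhouettes(picture, name): "mask" (420x560 bool, what is visible of it) and "location" ([column, row] in pixels, amid what is visible of it).
The state is a dict: "clock": time; "qpos": joint angles; "qvel": joint speeds; "joint_efforts": joint torques, N m; "eef_pos": TCP position; "tcp_rot": TCP orientation; "contact_force": force on the tool from outside, world axes, zero at the start; "wrist_torque": the same for the moment, N m; "opening": opening from 0.0 (shut) to 1.0 (fully open).
Only numpy, scipy, OpenCV 4.12 (cv2) and the standard library are available. Lean on these libraries where they do the work, as an engineer would, in place of code of your own. Each camera call takes 0.05 s, during which the arm holds its last target.

## Working session

There is one attempt and no reset: what is moved stays moved. The work goes in short steps, Python scripts to look and compute and a tool call to move; the robot and the scene stay as the last step left them, time stands still between calls to the robot, and variables do not carry over. Pictures are saved under pics/ and viewed, and the job is handed in when it is done.

Besides the shell and the picture viewer there is one more tool, called as a command line: name --argument value ..., lists and objects as JSON in quotes. play_rows: Moves the arm, as the interface text tells. Its arguments: {"type":"object","properties":{"moves":{"type":"array"},"newtons":{"type":"number"}},"required":["moves"]}

```bash
mkdir -p pics
cat > h.py <<'E'
import numpy as np, cv2, pickle
from rig import r
def save(n,img,s=1.0):
    if s!=1: img=cv2.resize(img,None,fx=s,fy=s,interpolation=cv2.INTER_CUBIC)
    cv2.imwrite('pics/'+n+'.png',img[:,:,::-1])
E
python3 - <<'E'
from h import *
s=r.sense(); print({k:np.round(v,3) for k,v in s.items()})
for n in ['top','side']:
    f=r.grab_frame(n); save(n+'1',f['color'],1.4); pickle.dump(f,open(n+'1.pkl','wb'))
    print(n,np.round(f['K'],1).tolist(),f['rvec'],f['tvec'])
    for d in ['round_timer_base','round_timer_grip','square_timer_pointer']:
        print(d,[(round(x['conf'],2),np.round(x['location']),int(x['mask'].sum())) for x in r.silhouettes(f,d)])
E
```

```text
{'clock': np.float64(0.0), 'qpos': array([ 1.215,  0.354,  1.634, -0.   ,  1.155, -0.002]), 'qvel': array([-0.001, -0.001,  0.001,  0.001,  0.   , -0.001]), 'joint_efforts': array([ 1.0000e-03, -6.0526e+01, -3.4206e+01,  0.0000e+00,  9.0000e-03,
       -0.0000e+00]), 'eef_pos': array([216.365, 585.827, 230.551]), 'tcp_rot': array([-3.14 ,  0.   ,  2.788]), 'contact_force': array([ 0.29 ,  0.262, -0.267]), 'wrist_torque': array([-0.02 , -0.038, -0.068]), 'opening': np.float64(1.001)}
top [[386.0, 0.0, 279.7], [0.0, 386.0, 207.3], [0.0, 0.0, 1.0]] [ 2.15672204 -2.12108202  0.15424907] [-13.5886337  559.41268636 838.4670911 ]
round_timer_base [(0.7, array([398., 145.]), 2148), (0.69, array([327., 151.]), 2028), (0.57, array([384., 208.]), 2229)]
round_timer_grip [(0.94, array([316., 220.]), 339), (0.93, array([376., 287.]), 424), (0.9, array([405., 140.]), 381), (0.85, array([390., 207.]), 358), (0.79, array([334., 149.]), 335)]
square_timer_pointer [(0.6, array([202., 232.]), 376)]
side [[493.9, 0.0, 273.7], [0.0, 493.9, 213.1], [0.0, 0.0, 1.0]] [ 2.02098743 -0.71190776  0.36844496] [-416.19290127  256.37802686  790.14849759]
round_timer_base [(0.86, array([372., 297.]), 3388), (0.78, array([300., 264.]), 2703), (0.77, array([369., 236.]), 2264), (0.77, array([442., 268.]), 3093), (0.6, array([286., 331.]), 4044)]
round_timer_grip [(0.89, array([370., 222.]), 480), (0.85, array([298., 246.]), 458), (0.75, array([373., 283.]), 622), (0.73, array([443., 251.]), 621), (0.57, array([281., 316.]), 675)]
square_timer_pointer [(0.78, array([218., 203.]), 295)]
```

View pics/top1.png

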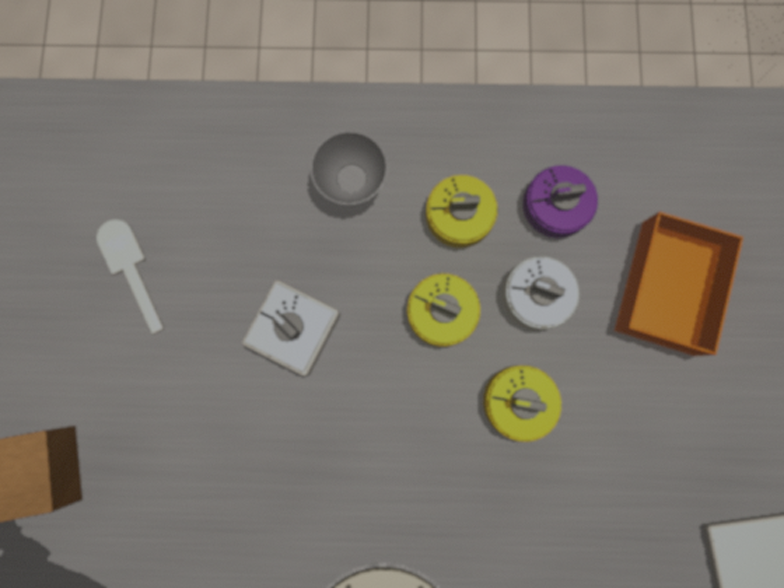

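View pics/side1.png

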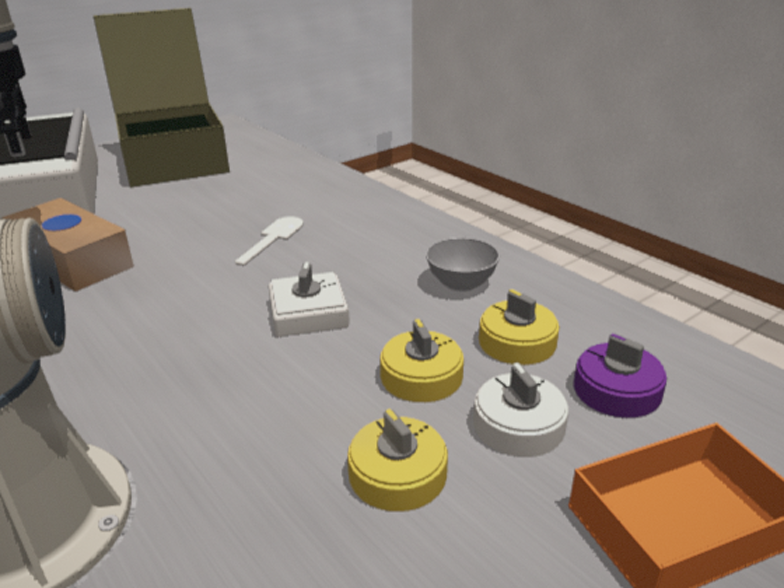

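The candidates in the top view (scaled by 1.4) are round white (542,292), round yellow (461,209), (444,310) and (523,403), round purple (561,200), and square white (290,327). Only the white drum at (542,292) is both round and white. I'll enlarge it to confirm, then find its axis.

```bash
cat >> h.py <<'E'
from scipy.optimize import least_squares
def proj(f,P):
    return cv2.projectPoints(np.float64(P).reshape(-1,1,3),f['rvec'],f['tvec'],f['K'],None)[0].reshape(-1,2)
def ray(f,uv,z):
    R=cv2.Rodrigues(np.float64(f['rvec']))[0]; c=-R.T@np.ravel(f['tvec'])
    d=R.T@np.linalg.inv(f['K'])@[uv[0],uv[1],1]; return c+d*(z-c[2])/d[2]
E
python3 - <<'E'
from h import *
T=pickle.load(open('top1.pkl','rb'));S=pickle.load(open('side1.pkl','rb'))
a=T['color'][170:245,345:430];b=S['color'][245:335,325:420]
a=cv2.resize(a,(400,353),interpolation=cv2.INTER_CUBIC);b=cv2.resize(b,(372,353),interpolation=cv2.INTER_CUBIC)
save('crop1',np.hstack([a,b]))
for f,seed in((T,(387,209)),(S,(372,293))):
    c=f['color'].astype(int); m=((c.min(2)>150)&(c.max(2)-c.min(2)<25)).astype(np.uint8)
    n,l,st,ce=cv2.connectedComponentsWithStats(m)
    for i in range(1,n):
        if st[i,4]>300 and abs(ce[i]-seed).max()<25:print(st[i],ce[i])
print(ray(T,(387,209),45),ray(S,(372,293),45))
E
```

```text
[ 364  184   49   49 1059] [392.03493862 211.89329556]
[ 559.22796834 -247.85381007   45.        ] [ 542.71612293 -264.18534415   45.        ]
```

View pics/crop1.png

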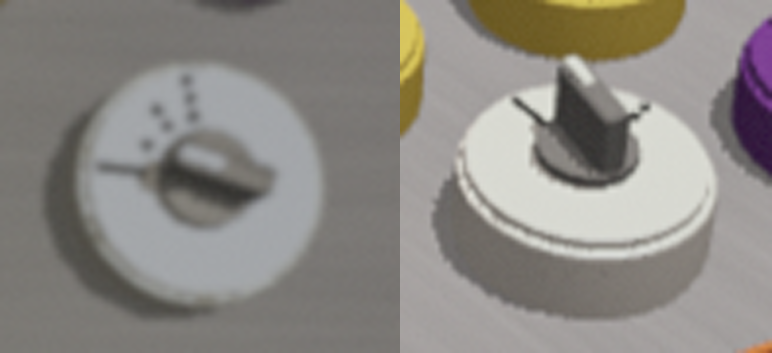

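Both views confirm it: a white round drum, with the off stroke pointing left at crop (100,166), the dot rows up and to the left, and the bar's pointer end at its upper left (around (185,150)). Next I'll fit the drum position and mark directions in world coordinates.

```bash
cat > fit.py <<'E'
from h import *
T=pickle.load(open('top1.pkl','rb'));S=pickle.load(open('side1.pkl','rb'))
t=np.linspace(0,2*np.pi,72)
def rim(x,y,z,rad=60):return np.c_[x+rad*np.cos(t),y+rad*np.sin(t),np.full(72,z)]
def score(f,x,y,which):
    g=cv2.cvtColor(f['color'],cv2.COLOR_RGB2GRAY)
    g=cv2.GaussianBlur(g,(0,0),1).astype(np.float32)
    s=0
    o=proj(f,rim(x,y,45,63));i=proj(f,rim(x,y,45,56))
    sm=lambda p:cv2.remap(g,p[:,0].astype(np.float32)[None],p[:,1].astype(np.float32)[None],cv2.INTER_LINEAR)[0]
    return np.clip(sm(i)-sm(o),-30,60).mean()
for f in (T,S):
    best=max((score(f,x,y,0),x,y) for x in np.arange(530,590,1.) for y in np.arange(-280,-220,1.))
    print(best)
a=[(187,80),(190,98),(193,116)];b=[(157,107),(167,127)];c=[(147,145)];o=[(100,166),(140,170)]
for nm,l in zip(['3','2','1','off'],[a,b,c,o]):
    for p in l:
        uv=(345-.5+(p[0]+.5)*85/400,170-.5+(p[1]+.5)*75/353); w=ray(T,uv,45)-[best[1],best[2],45]
        print(nm,np.round(w[:2]),np.round(np.degrees(np.arctan2(w[1],w[0])),1))
p1=ray(T,(345+182*.2125,170+150*.2125),86);p2=ray(T,(345+268*.2125,170+178*.2125),86);print('bar',p1,p2,np.degrees(np.arctan2(*(p1-p2)[1::-1])))
E
python3 fit.py
```

```text
(np.float32(35.654934), np.float64(561.0), np.float64(-248.0))
(np.float32(37.867416), np.float64(553.0), np.float64(-254.0))
3 [58. 11.] 10.7
3 [49. 10.] 11.2
3 [40.  8.] 11.9
2 [44. 26.] 30.1
2 [35. 21.] 31.4
1 [26. 31.] 50.5
off [15. 54.] 74.5
off [13. 35.] 69.0
bar [ 568.47649281 -229.91391082   86.        ] [ 556.05458698 -269.06860341   86.        ] 72.39826403399282
```

The axis is at about (561, -248). The stroke points at yaw 80°, the two dots at 30°, the three dots at 5°, and the pointer now at about 72°. I'll hover over it and check with the wrist camera.

play_rows --moves '[[[0, 0, 8], [-31, -33, 2], 0.6], [[0, 0, 16], [-62, -67, 4], 0.6], [[0, 0, 24], [-93, -100, 6], 0.6], [[0, 0, 30], [-124, -134, 8], 0.6], [[0, 0, 35], [-155, -167, 10], 0.6], [[0, 0, 40], [-186, -201, 12], 0.6], [[0, 0, 45], [-217, -234, 14], 0.6], [[0, 0, 50], [-248, -268, 16], 0.6], [[0, 0, 55], [-279, -301, 18], 0.6], [[0, 0, 60], [-310, -335, 20], 0.6], [[0, 0, 65], [-341, -369, 22], 0.6], [[0, 0, 70], [-372, -402, 24], 0.6], [[0, 0, 74], [-403, -435, 26], 0.6], [[0, 0, 78], [-434, -469, 28], 0.6], [[0, 0, 82], [-465, -503, 30], 0.6], [[0, 0, 85], [-496, -536, 30], 0.6], [[0, 0, 87], [-527, -570, 30], 0.6], [[0, 0, 88], [-558, -604, 30], 0.6], [[0, 0, 88], [-589, -637, 30], 0.6], [[0, 0, 88], [-612, -662, 30], 0.6]]'

```text
clock: 2.4
eef_pos: [562.1, -249.5, 201.3]
tcp_rot: [3.141, 0.0, 1.251]
contact_force: [0.2, 1.2, -0.2]
opening: 0.598
```

Run:
```python
from h import *
s=r.sense(); print({k:np.round(v,3) for k,v in s.items() if k in('clock','eef_pos','tcp_rot','qpos','opening')})
f=r.grab_frame('wrist'); f['s']=s; pickle.dump(f,open('w1.pkl','wb')); save('w1',f['color'],1.4); print(f['K'],f['T_tool_cam'])
```

```text
{'clock': np.float64(2.4), 'qpos': array([-0.42 ,  0.366,  1.685, -0.   ,  1.089, -0.1  ]), 'eef_pos': array([ 562.05 , -249.545,  201.341]), 'tcp_rot': array([3.141, 0.   , 1.251]), 'opening': np.float64(0.598)}
[[358.15036615   0.         278.29221792]
 [  0.         358.15036615 208.27607713]
 [  0.           0.           1.        ]] [[ 4.07659099e-04 -9.52262498e-01 -3.05280149e-01  7.80657045e+01]
 [ 9.99999823e-01  2.55646872e-04  5.37919348e-04 -6.19052794e-01]
 [-4.34196506e-04 -3.05280314e-01  9.52262433e-01 -1.42525610e+02]
 [ 0.00000000e+00  0.00000000e+00  0.00000000e+00  1.00000000e+00]]
```

View pics/w1.png

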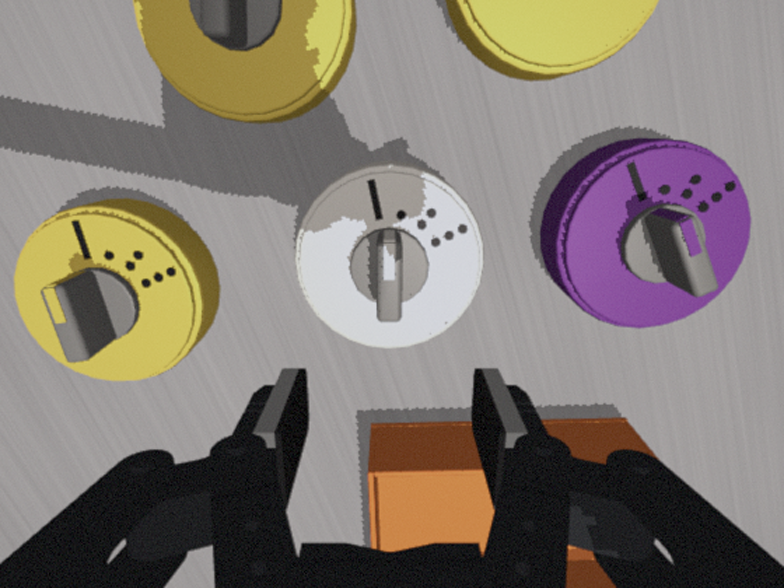

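The wrist view shows the white drum centred at about (390,257), its disc at (389,265), and the bar running from (390,232) to (389,320) with the white line at the upper end. The stroke is at (375,200), the two dots at (422,224) and (431,212), and the three dots run from (435,242) to (462,229).

```bash
cat >> h.py <<'E'
from scipy.spatial.transform import Rotation as Ro
def wray(f,p,z):
    s=f['s'];T=f['T_tool_cam'];R=Ro.from_euler('xyz',s['tcp_rot']).as_matrix()
    c=R@T[:3,3]+s['eef_pos']; d=R@T[:3,:3]@np.linalg.inv(f['K'])@[p[0]/1.4-.15,p[1]/1.4-.15,1]
    return c+d*(z-c[2])/d[2]
E
python3 - <<'E'
from h import *
f=pickle.load(open('w1.pkl','rb'))
P=lambda a,b,z:(wray(f,a,z)+wray(f,b,z))/2
print('rim lr',wray(f,(297,257),45),wray(f,(483,257),45)); print('drum',P((297,257),(483,257),45),P((388,165),(391,347),45)); print('disc',P((350,266),(429,266),54),P((390,228),(390,305),54))
print('bar', wray(f,(390,232),86),wray(f,(389,320),86),P((390,232),(389,320),86))
b=wray(f,(390,232),86)-wray(f,(389,320),86);print(np.degrees(np.arctan2(b[1],b[0])))
c=P((297,257),(483,257),45)
for n,p in [('off',(372,182)),('off',(378,218)),('1',(401,215)),('2',(422,224)),('2',(431,212)),('3',(435,242)),('3',(462,229))]:
    w=wray(f,p,45)-c; print(n,np.round(np.degrees(np.arctan2(w[1],w[0])),1))
E
```

```text
rim lr [ 509.23266918 -227.25135557   45.        ] [ 617.34371357 -263.06549473   45.        ]
drum [ 563.28819138 -245.15842515   45.        ] [ 562.20457797 -247.58004092   45.        ]
disc [ 561.94184311 -248.19536546   54.        ] [ 561.94480904 -249.1294593    54.        ]
bar [ 570.57898921 -222.8646944    86.        ] [ 554.68047748 -269.17379537   86.        ] [ 562.62973334 -246.01924488   86.        ]
71.05199264199035
off 84.9
off 88.4
1 57.4
2 28.4
2 30.1
3 0.6
3 3.5
```

play_rows --moves '[[[0, 0, 0], [2, 0, 35], 0.5], [[0, 0, 0], [2, 0, 70], 0.5], [[0, 0, 0], [2, 0, 100], 0.5], [[0, 0, 0], [2, 0, 125], 0.5], [[0, 0, 0], [2, 0, 140], 0.5], [[0, 0, 0], [2, 0, 140], 0.5], [[0, 0, 0], [2, 0, 140], 0.5], [[0, 0, 0], [2, 0, 140], 0.0], [[0, 0, 0], [2, 0, 140], 0.0], [[0, 0, 0], [2, 0, 140], 0.0], [[0, 0, 0], [2, 0, 140], 0.0], [[0, 0, 0], [2, 0, 140], 0.0], [[0, 0, 0], [2, 0, 140], 0.0]]' --newtons 30

```text
clock: 3.75
eef_pos: [561.5, -250.8, 62.5]
tcp_rot: [-3.139, 0.002, 1.25]
contact_force: [-14.8, 4.2, 13.2]
opening: 0.157
```

Run:
```python
from h import *
s=r.sense(); print({k:np.round(v,3) for k,v in s.items() if k in('clock','eef_pos','tcp_rot','qpos','opening','contact_force','wrist_torque')})
f=r.grab_frame('wrist'); f['s']=s; save('w2',f['color'],1.4)
```

```text
{'clock': np.float64(3.75), 'qpos': array([-0.421,  0.537,  1.775, -0.003,  0.832, -0.098]), 'eef_pos': array([ 561.496, -250.76 ,   62.457]), 'tcp_rot': array([-3.139e+00,  2.000e-03,  1.250e+00]), 'contact_force': array([-14.776,   4.192,  13.204]), 'wrist_torque': array([ 0.745,  2.394, -0.029]), 'opening': np.float64(0.157)}
```

View pics/w2.png

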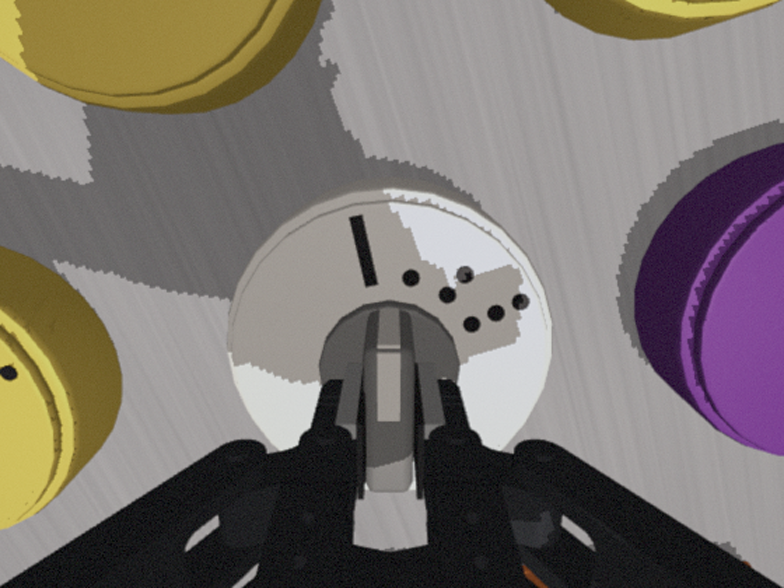

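The bar is gripped between the pads, with the TCP near the axis. I'll wind clockwise about 77° and check.

play_rows --moves '[[[0, 0, 6], [1, -1, 0], 0.0], [[0, 0, 13], [2, -1, 0], 0.0], [[0, 0, 20], [2, -1, 0], 0.0], [[0, 0, 27], [2, -1, 0], 0.0], [[0, 0, 34], [2, -1, 0], 0.0], [[0, 0, 41], [2, -1, 0], 0.0], [[0, 0, 48], [2, -1, 0], 0.0], [[0, 0, 55], [2, -1, 0], 0.0], [[0, 0, 62], [2, -1, 0], 0.0], [[0, 0, 69], [2, -1, 0], 0.0], [[0, 0, 75], [2, -1, 0], 0.0], [[0, 0, 77], [2, -1, 0], 0.0], [[0, 0, 77], [2, -1, 0], 0.0], [[0, 0, 77], [2, -1, 0], 0.0], [[0, 0, 77], [2, -1, 0], 0.0]]' --newtons 30

```text
clock: 5.3
eef_pos: [560.5, -249.1, 62.8]
tcp_rot: [3.139, 0.004, -0.093]
contact_force: [-2.6, -4.3, -5.6]
opening: 0.16
```

Run:
```python
from h import *
s=r.sense(); print({k:np.round(v,3) for k,v in s.items() if k in('clock','eef_pos','tcp_rot','qpos','opening','contact_force','wrist_torque')})
f=r.grab_frame('wrist'); f['s']=s; pickle.dump(f,open('w3.pkl','wb')); save('w3',f['color'],1.4)
```

```text
{'clock': np.float64(5.3), 'qpos': array([-0.419,  0.535,  1.778, -0.005,  0.832,  1.248]), 'eef_pos': array([ 560.513, -249.133,   62.786]), 'tcp_rot': array([ 3.139,  0.004, -0.093]), 'contact_force': array([-2.604, -4.264, -5.608]), 'wrist_torque': array([-0.695,  0.473, -0.151]), 'opening': np.float64(0.16)}
```

View pics/w3.png

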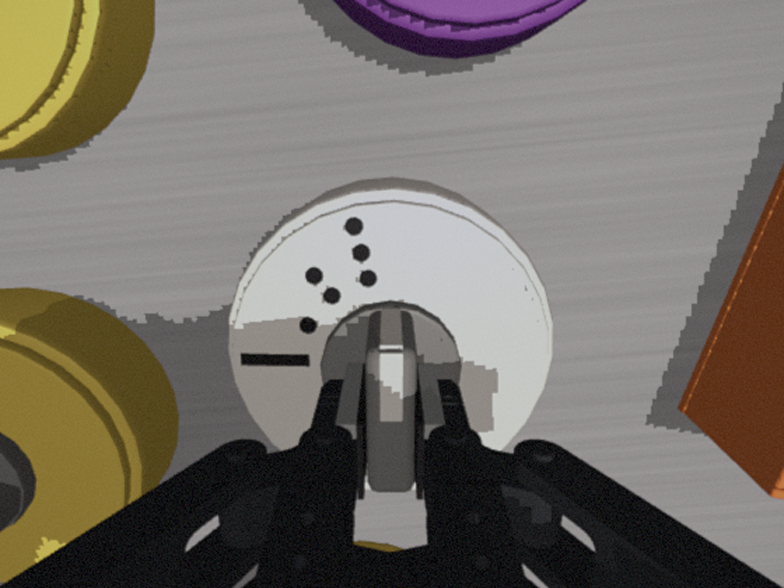

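The pointer line is at (390,375) pointing up, and the three-dot row, (368,278) to (354,226), lies clearly anticlockwise of it. I'll measure the angles.

```bash
cat > meas.py <<'E'
from h import *
def ang(f,off,two,three,axis):
    d=lambda a,b:np.degrees(np.arctan2(*(wray(f,b,45)-wray(f,a,45))[1::-1]))
    print('row dirs off,2,3:',np.round([d(*off),d(*two),d(three[0],three[-1])],1))
    for n,l in(('off',off),('2',two),('3',three)):
        for p in l:
            w=wray(f,p,45)[:2]-axis;print(n,np.round(np.degrees(np.arctan2(w[1],w[0])),1),np.round(np.hypot(*w),1))
E
python3 - <<'E'
from meas import *
f=pickle.load(open('w3.pkl','rb')); s=f['s']
print('drum',(wray(f,(230,345),45)+wray(f,(552,345),45))/2, 'disc',(wray(f,(321,370),54)+wray(f,(461,370),54))/2,wray(f,(391,303),54))
print('yaw',np.degrees(s['tcp_rot'][2]))
ang(f,[(309,360),(241,359)],[(332,295),(314,275)],[(368,278),(361,252),(354,226)],np.array([562,-248.]))
b=wray(f,(392,312),86)-wray(f,(391,490),86)
b=[wray(f,p,86) for p in((391,345),(391,420))];b=b[0]-b[1];print('bar',np.degrees(np.arctan2(b[1],b[0])))
E
```

```text
drum [ 567.23841703 -250.34261552   45.        ] disc [ 562.20331895 -249.81471731   54.        ] [ 585.77735702 -251.97381735   54.        ]
yaw -5.314347872380426
row dirs off,2,3: [83.7 34.   8.5]
off 85.3 27.0
off 84.6 50.8
2 31.9 29.8
2 32.4 38.9
3 5.9 30.3
3 6.5 39.4
3 6.8 48.2
bar -5.2487393482138245
```

The value is about 88.8° (1.55 rad), well past 75°. The two-dot mark is at yaw ≈ 33°, so I'll turn back 38°, release and lift.

play_rows --moves '[[[0, 0, -6], [0, 0, 0], 0.0], [[0, 0, -12], [0, 0, 0], 0.0], [[0, 0, -18], [0, 0, 0], 0.0], [[0, 0, -24], [0, 0, 0], 0.0], [[0, 0, -30], [0, 0, 0], 0.0], [[0, 0, -35], [0, 0, 0], 0.0], [[0, 0, -38], [0, 0, 0], 0.0], [[0, 0, -38], [0, 0, 0], 0.0], [[0, 0, -38], [0, 0, 0], 0.0], [[0, 0, -38], [0, 0, 0], 0.0]]' --newtons 30

```text
clock: 6.35
eef_pos: [560.6, -249.9, 62.8]
tcp_rot: [3.141, 0.005, 0.572]
contact_force: [1.3, -5.5, -10.6]
opening: 0.158
```

play_rows --moves '[[[0, 0, 0], [0, 0, 0], 0.5], [[0, 0, 0], [0, 0, 0], 0.5], [[0, 0, 0], [0, 0, 0], 0.5], [[0, 0, 0], [0, 0, 0], 0.5], [[0, 0, 0], [0, 0, 0], 0.5], [[0, 0, 0], [0, 0, -20], 0.5], [[0, 0, 0], [0, 0, -45], 0.5], [[0, 0, 0], [0, 0, -75], 0.5], [[0, 0, 0], [0, 0, -105], 0.5], [[0, 0, 0], [0, 0, -135], 0.5], [[0, 0, 0], [0, 0, -140], 0.5], [[0, 0, 0], [0, 0, -140], 0.5], [[0, 0, 0], [0, 0, -140], 0.5]]'

```text
clock: 7.65
eef_pos: [560.4, -249.1, 201.7]
tcp_rot: [-3.141, 0.006, 0.572]
contact_force: [0.6, 0.2, -0.1]
opening: 0.499
```

Run:
```python
from h import *
s=r.sense(); print({k:np.round(v,3) for k,v in s.items() if k in('clock','eef_pos','tcp_rot','opening','contact_force','qvel')})
f=r.grab_frame('wrist'); f['s']=s; pickle.dump(f,open('w4.pkl','wb')); save('w4',f['color'],1.4)
g=r.grab_frame('top'); T=pickle.load(open('top1.pkl','rb'))
c=lambda i:cv2.resize(i[190:275,165:250],(380,380),interpolation=cv2.INTER_CUBIC)
save('sq',np.hstack([c(T['color']),c(g['color'])]))
```

```text
{'clock': np.float64(7.65), 'qvel': array([0.001, 0.013, 0.007, 0.   , 0.001, 0.   ]), 'eef_pos': array([ 560.42 , -249.149,  201.708]), 'tcp_rot': array([-3.141,  0.006,  0.572]), 'contact_force': array([ 0.561,  0.209, -0.098]), 'opening': np.float64(0.499)}
```

View pics/w4.png

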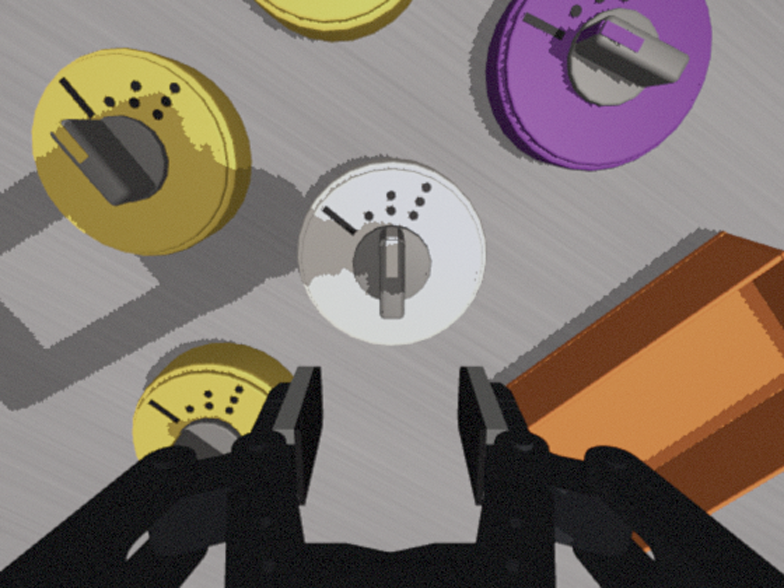

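View pics/sq.png

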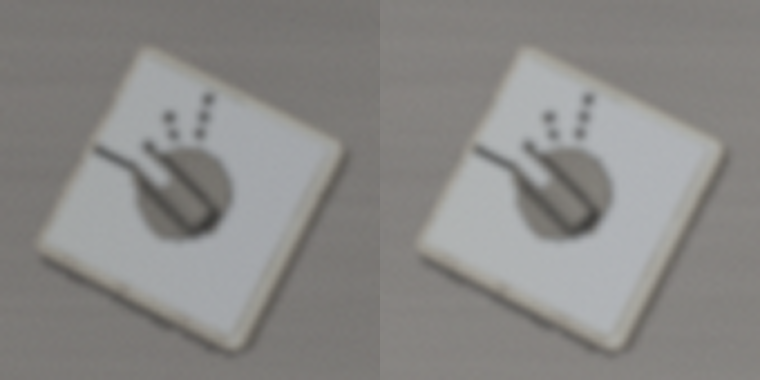

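The bar, (392,228) to (391,318), points straight at the two-dot row at (390,211) and (391,196). The square timer looks the same before and after, and the gripper is clear of everything. Handing in.

Run:
```python
from h import *
print(r.sign_off())
```

```text
the job is handed in; nothing more can be done
None
```

I wound the white round timer's knob clockwise to about 1.55 rad, past the three-dot mark (1.309 rad). I then turned it back to the two-dot mark, let go, lifted clear and handed the job in. The arm's clock read about 7.7 s, against the 32 s limit.

- **Round timer:** in the last wrist picture the pointer lines up with the two-dot row. I judged this by eye and did not measure the final angle.
- **Square timer:** it looks the same in the before and after top-view crops.
- **Arm:** the contact force was about zero after lifting, with the gripper about 115 mm above the knob.
- **Disagreements:** my first fit from the side camera put the axis about 10 mm from the top-view fit, so I used the top and wrist views. My estimates of the two-dot direction ranged from about 29° to 34°, within the 11° tolerance. There was a brief side force of about 15 N when the grip closed; later readings were lower.

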